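# Free the plaque from the ratchet clamp and put it on display

## Task

Lift the ratchet clamp's red-tabbed pawl off the wheel and hold it up until the jaw has backed off all the way with the plaque still standing in the clamp, then let the pawl fall back. Take the dark wooden plaque out, stand it upright on the dark felt mat and let go, so that you can take it afresh with its sides free; then lower it (do not drop it) fully down between the side channels of the white display stand, silver disc facing the stand's front edge with the brass strip, and let go. Leave the other things on the table where they are.

Things in the scene. Friction and masses are not known exactly. Their poses are not given: they have to be found in the camera images.
- clamp: Steel bench ratchet clamp, fixed. Origin under the centre of its base (120 mm in x, 280 in y, 20 thick). Along its y: pawl hinge at -120 mm, brass ratchet wheel (84 mm across, 14 wide, axle along x) at y -50, z 66, fixed jaw with its leather face at y +35, plaque (centre y +50), moving jaw at y +65 to +97 when shut.
- pawl_tab (a point): Grip point on the red upright tab of the sprung pawl: tab 10 mm thick (along the clamp's x), 32 mm long (y); its top is 12 mm above this point and the steel pawl arm 26 mm below it. Pinch it from above, fingers closing along the clamp's x. Pawl down, it lies at y -57, z 149 mm in the clamp's frame; it turns with the pawl.
- pawl_hinge (a point): Pawl's hinge axis (along the clamp's x), 63 mm towards -y from pawl_tab and 37 mm lower when the pawl is down; axes as the clamp's. Lifting turns the tab up and a little back over the hinge.
- pawl (a joint): Pawl angle, rad: 0 = down in the wheel's teeth, grows as it is lifted, stop at 0.5; it clears the teeth above about 0.1. Breaking it out of the loaded tooth takes about 15 N at the tab, holding it up 4 to 9 N; the spring snaps it down when let go.
- jaw (a joint): How far the moving jaw has backed off, m: 0 = clamped, 0.018 = fully open. A return spring and damper open it slowly (about 2 s) while the pawl is held clear; if the pawl comes down early it catches on the next tooth, every 6 mm.
- plaque_mid (a point): Centre of the dark hardwood plaque, 58 mm wide (its x), 30 mm thick (its y), 90 mm tall (its z), about 0.28 kg; silver disc with a red stone on its +y face. In the clamp its axes are the clamp's, its foot on the base 20 mm above the table and the disc towards the moving jaw.
- plaque_disc (a point): Middle of the silver disc's face on the plaque (15 mm from the centre towards the plaque's +y, 5 mm up).
- mat_top (a point): Centre of the upper face of the dark felt mat, 120 x 120 x 3 mm, fixed on the table.
- jaw_top (a point): Middle of the moving jaw's top, 108 mm above the table; it backs off along the clamp's +y. Both jaws are 44 mm wide (x) and end 2 mm under the top of the plaque in the clamp, so its front and back are covered even with the jaw open: there it can be gripped only by its narrow sides (+x and -x), which stand 7 mm clear of the jaws.
- stand_seat (a point): Centre of the fully seated plaque in the fixed display stand, 57 mm above the table (its foot on the wooden base, 12 mm thick, 100 mm in x, 110 in y). +x is the stand's front (brass strip along the base): disc towards +x, plaque's width along y. Free space between the white channels is 64 mm in y and 36 mm in x.
- stand: Display stand; origin under its base's centre, axes as stand_seat. White U channels at its +y and -y sides, as tall as the plaque, their flared mouths ending 109 mm above the table and 90 mm apart outside; between their lips front and back are open 52 mm wide (y) for the fingers.
- hammer: Small hammer, 220 mm long, loose bystander; origin under its middle.
- gravers: Cork cup of gravers, 72 mm across, 135 mm tall, loose bystander; origin under its centre.
- blank: Plain pale wooden block without a disc, 58 x 30 x 90 mm, standing, loose bystander; origin under its centre.
- dish: Blue shallow dish, 100 mm across, 22 mm tall, loose bystander; origin under its centre.
- bangle: Steel bangle lying flat, 72 mm across, 12 mm tall, loose bystander; origin under its centre.
- jar: Amber jar with a black cap, 52 mm across, 60 mm tall, loose bystander; origin under its centre.
- medal: Brass disc lying flat, 64 mm across, 8 mm thick, loose bystander; origin under its centre.
Things that resemble listed ones, but are neither listed nor needed, are in the scene too. Leave any green or purple look-alike of the part that bears plaque_mid alone.

How it is judged:
By the outcome, as a careful person would: the job done as asked, in the order asked, and still so for the second after the job is handed in, with the robot touching nothing.
It also fails if it takes over 72 s, if anything falls off the work surface, if the arm or the gripper's body presses on something with over 40 N, if the wrist force passes 120 N, or if a joint passes its speed limit or range.

## Robot

A 7-joint arm with a two-finger parallel gripper is mounted at the origin on the work surface. World frame = base frame: x ahead of the robot, y to its left, z up, the work surface at z = 0. Lengths are in m, angles in rad, forces in N, time in s.
With the tool pointing down it reaches from about 0.35 to 0.9 m from the base axis. Payload 8.1 kg.
Tool frame: the origin (TCP) lies midway between the tips of the shut fingers; the grasp point (between the pads) lies 19 mm behind it; z points along the fingers, y is the direction in which the jaws open and shut (so a half turn about z gives the same grasp; the last joint's range is limited). The gripper opens to 92 mm and grips with 3 to 60 N. Pads are 19 mm wide; open, the fingers measure 130 mm over their backs; the gripper's body (75 mm by 190 mm) begins 47 mm behind the grasp point.
Start: joints at [-1.303, 0.434, 0.025, 1.573, -0.012, 1.134, -0.075], TCP at [0.227, 0.583, 0.227] pointing down, gripper open.
Joint ranges: [-2.62, 2.62], [-0.44, 2.09], [-1.27, 1.32], [0.08, 2.57], [-1.32, 4.46], [0.12, 2], [-2.74, 2.74]. Speed limits (rad/s): [2.22, 2.22, 3.01, 3.01, 3.14, 3.14, 3.14].

## Interface

Orientations are given as a rotation vector (axis times angle).
In Python, from cell import monitor, get_image, get_calibration, workorder, look_for, masks_of gives the robot as it stands.
- The arm moves only by the shell command python3 -m crank 'ROWS' [FORCE]. ROWS is JSON, a list of rows, each a list of 3 entries, a list of its own where there are three numbers: the shift along the tool's x, y, z in cm, then the turn about the tool's z in degrees, then the closure in counts, from 0 (fully open) to 255 (shut). A call has 1 to 5 rows; each row shifts and turns the commanded pose from where the row before left it, along the tool's axes as they then stand; what a row does not reach is not made up. A row lasts 1/10 s, in which the tool goes at most 50 mm and 8.59 degrees, less where a joint would pass 70% of its speed; a pose out of reach is approached as far as the arm can. A call with a gripper value outside its range is refused whole. The fingers move at their own pace and stop on an object; FORCE is the grip in N (left out, the last holds). Time passes only in rows, so rows that do not move let the fingers close. It gives the time, the measured TCP pose, the force and the opening at its end, in the units of the state.
- monitor.observe(): the state, without advancing time (a new reading comes with each control period).
- get_image(name): name is "scene" or "top"; returns (picture, depth): 400x640x3 uint8, red, green, blue; 400x640 float32, m along the optical axis (not along the pixel's ray), 0 where there is no reading.
- get_calibration(name): a dict with "fx", "fy", "cx", "cy" (pixels), "R" (3x3) and "t" (3): a world point X has camera coordinates R X + t. Camera axes: x right, y down, z forward; pixel columns grow to the right and rows downward; lengths in m; the calibration is good to about 2 mm. A picture is of the moment at which its call begins. get_calibration takes no time and is no camera call.
- workorder.sign_off(): hands the job in, once; it reports no verdict.
Trained networks look in the newest picture that a camera, given by its name, has taken for a name from the list of things; names that differ only in an ending like _2 or _b are one class to them, and where a whole thing is asked for, a point or a joint stands for the part that bears it (a point fixed in the world has none). Each returns a list of dicts, best first, with "score" (0 to 1); they miss things now and then, are a little off and sometimes report something else, mostly with a low value. They report only what shows in the picture. A call takes as long as a camera call. They do not tell look-alikes from the thing itself.
- look_for(label, camera): "location" ([x, y, z] in m, in world coordinates, good to about 4 mm: the middle of the surface that is visible of it).
- masks_of(label, camera): "region" (400x640 bool, what is visible of it).
The state is a dict: "clock": time; "joints": joint angles; "dq": joint speeds; "joint_efforts": joint torques, N m; "position": TCP position; "ee_rot": TCP orientation; "force": force on the tool from outside, world axes, zero at the start; "ft_torque": the same for the moment, N m; "width": opening from 0.0 (shut) to 1.0 (fully open).
Only numpy, scipy, OpenCV 4.12 (cv2) and the standard library are available. Lean on these libraries where they do the work, as an engineer would, in place of code of your own. Each camera call takes 0.05 s, during which the arm holds its last target.

## Working session

There is one attempt and no reset: what is moved stays moved. The work goes in short steps, Python scripts to look and compute and a shell command to move; the robot and the scene stay as the last step left them, time stands still between calls to the robot, and variables do not carry over. Pictures are saved under pics/ and viewed, and the job is handed in when it is done.

```bash
ls; mkdir -p pics
python3 - <<'E'
from cell import *
import cv2
print(monitor.observe())
for n in("scene","top"):
    p,d=get_image(n); cv2.imwrite(f"pics/{n}0.png",p[:,:,::-1]); c=get_calibration(n); print(n,c)
E
```

```text
pics
{'clock': 0.0, 'joints': array([-1.30260157,  0.43523625,  0.02499994,  1.57408606, -0.01162019,
        1.13397895, -0.07507719]), 'dq': array([0.0009198 , 0.00105292, 0.00081524, 0.00179989, 0.00334258,
       0.00250152, 0.00164999]), 'joint_efforts': array([ 2.63912298e-04, -6.67844725e+01,  9.85108763e-01, -3.14465368e+01,
       -6.06732233e-02,  4.29767312e-02,  1.45831241e-04]), 'position': array([0.22635254, 0.58203511, 0.22594129]), 'ee_rot': array([-5.79206928e-01, -3.08758007e+00,  2.44342706e-03]), 'force': array([ 0.30759383, -0.12215968, -0.20725873]), 'ft_torque': array([0.0201055 , 0.0151264 , 0.02305149]), 'width': 0.9961956033178697}
scene {'fx': 371.0359451484405, 'fy': 371.0359451484405, 'cx': 318.7686348502937, 'cy': 199.83668993619438, 'R': array([[-0.68277918,  0.73041916,  0.01733346],
       [ 0.57022555,  0.54756623, -0.6123839 ],
       [-0.45678815, -0.408239  , -0.79037049]]), 't': array([ 0.34501562, -0.28551108,  1.27855837])}
top {'fx': 389.1037590282093, 'fy': 389.1037590282093, 'cx': 319.22582539860275, 'cy': 201.80221948402007, 'R': array([[-0.01725529, -0.99961029, -0.02194369],
       [-0.98319502,  0.02095301, -0.18135191],
       [ 0.18174102,  0.01844565, -0.98317341]]), 't': array([0.05863768, 0.62024925, 1.13426704])}
```

View pics/scene0.png

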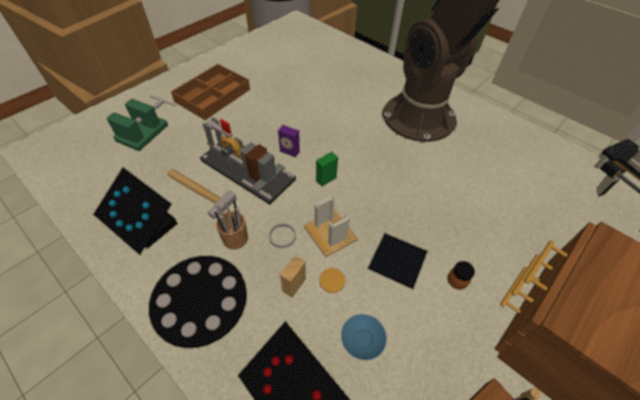

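View pics/top0.png

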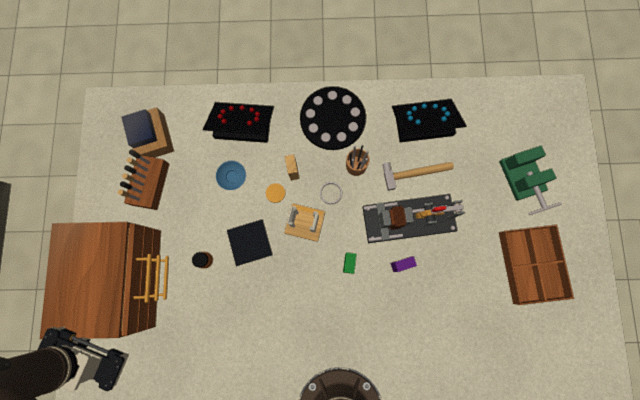

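The scene shows the clamp at top-view px (410,217) with the brown plaque at (397,217). The possible mix-ups for the plaque are:
- green block (350,263)
- purple block (403,264)
- pale blank (291,166)

The green clamp at (528,180) is a decoy. The mat is at (250,242), and the three black displays along the top edge are not it. The stand is at (305,222).

```bash
cat > h.py <<'E'
from cell import *
import numpy as np, cv2
from scipy.spatial.transform import Rotation as Ro
def cloud(n,d):
    c=get_calibration(n); v,u=np.mgrid[0:400,0:640]
    P=np.stack([(u-c['cx'])/c['fx']*d,(v-c['cy'])/c['fy']*d,d],-1)
    return (P-c['t'])@c['R']
def proj(n,X):
    c=get_calibration(n); q=c['R']@np.asarray(X)+c['t']; return q[:2]/q[2]*c['fx']+[c['cx'],c['cy']]
def st():
    s=monitor.observe(); R=Ro.from_rotvec(s['ee_rot']).as_matrix()
    return s,R
def delta(target,yaw=None):
    s,R=st(); d=(np.asarray(target)-s['position'])@R*100
    print('tool shift cm',d.round(2),'pos',s['position'].round(4),'toolx',R[:,0].round(3),'tooly',R[:,1].round(3),'toolz',R[:,2].round(3))
    if yaw is not None: # desired world angle of tool y axis
        a=np.degrees(np.arctan2(R[1,1],R[0,1])); t=-(yaw-a); t=(t+90)%180-90
        print('turn about tool z deg',round(t,1),'(tooly now at',round(a,1),')')
E
python3 - <<'E'
from h import *
C={}
for n in("scene","top"):
    p,d=get_image(n); np.save(f'{n}_p.npy',p);np.save(f'{n}_d.npy',d)
    for l in ("clamp","pawl_tab","plaque_mid","plaque_disc","mat_top","jaw_top","stand_seat","stand","pawl_hinge"):
        r=look_for(l,n)
        print(n,l,[(x['location'].round(3) if hasattr(x['location'],'round') else np.round(x['location'],3),round(x['score'],2)) for x in r[:3]])
for n in ("top","scene"):
    for l in ("clamp","plaque_mid","stand","pawl","jaw","mat_top"):
        try: r=masks_of(l,n)
        except Exception as e: print(l,e); continue
        for i,x in enumerate(r[:3]):
            np.save(f'm_{n}_{l}_{i}.npy',x['region'])
            ys,xs=np.nonzero(x['region']); print(n,l,round(x['score'],2),len(xs),xs.mean().round(),ys.mean().round())
E
```

```text
scene clamp [(array([ 0.586, -0.216,  0.037]), 0.61), (array([0.577, 0.096, 0.022]), 0.6), (array([ 0.576, -0.291,  0.125]), 0.3)]
scene pawl_tab [(array([ 0.579, -0.292,  0.124]), 0.49), (array([ 0.586, -0.18 ,  0.105]), 0.31)]
scene plaque_mid [(array([ 0.437, -0.194,  0.059]), 0.92), (array([ 0.585, -0.178,  0.105]), 0.76), (array([ 0.445, -0.03 ,  0.062]), 0.65)]
scene plaque_disc [(array([ 0.44 , -0.026,  0.063]), 0.91), (array([ 0.437, -0.189,  0.062]), 0.65), (array([ 0.59 , -0.178,  0.107]), 0.62)]
scene mat_top [(array([0.512, 0.273, 0.005]), 0.82), (array([0.576, 0.093, 0.023]), 0.5), (array([ 0.751, -0.06 ,  0.066]), 0.34)]
scene jaw_top [(array([ 0.573, -0.15 ,  0.055]), 0.7)]
scene stand_seat [(array([0.576, 0.094, 0.016]), 0.79)]
scene stand [(array([0.58 , 0.093, 0.021]), 0.98), (array([ 0.588, -0.216,  0.035]), 0.34), (array([ 0.586, -0.18 ,  0.104]), 0.34)]
scene pawl_hinge [(array([ 0.584, -0.215,  0.031]), 0.9), (array([0.738, 0.143, 0.083]), 0.58)]
top clamp [(array([ 0.563, -0.25 ,  0.024]), 0.78)]
top pawl_tab [(array([ 0.574, -0.32 ,  0.124]), 0.46)]
top plaque
[... 524 characters left out ...]
.563, 0.096, 0.012]), 0.66), (array([ 0.562, -0.184,  0.107]), 0.21)]
top pawl_hinge [(array([ 0.56 , -0.253,  0.017]), 0.7)]
top clamp 0.79 3350 413.0 217.0
top plaque_mid 0.83 226 403.0 264.0
top plaque_mid 0.79 221 349.0 262.0
top plaque_mid 0.58 215 398.0 218.0
top stand 0.85 1055 305.0 222.0
top pawl 0.5 196 447.0 208.0
top jaw 0.65 493 388.0 219.0
top mat_top 0.75 1415 249.0 242.0
scene clamp 0.62 3398 244.0 163.0
scene plaque_mid 0.95 631 326.0 168.0
scene plaque_mid 0.76 390 253.0 160.0
scene plaque_mid 0.66 559 288.0 140.0
scene stand 0.55 1816 329.0 227.0
scene pawl 0.6 244 222.0 127.0
scene pawl 0.23 396 253.0 160.0
scene jaw 0.78 749 262.0 168.0
scene mat_top 0.6 2004 397.0 260.0
```

Run:
```python
from h import *
p=np.load('top_p.npy')[:,:,::-1]
a=cv2.resize(p[180:280,345:485],None,fx=5,fy=5,interpolation=cv2.INTER_CUBIC)
cv2.imwrite('pics/ctop.png',a)
a=cv2.resize(p[190:280,215:345],None,fx=6,fy=6,interpolation=cv2.INTER_CUBIC)
cv2.imwrite('pics/ctop2.png',a)
p=np.load('scene_p.npy')[:,:,::-1]
a=cv2.resize(p[110:210,190:310],None,fx=6,fy=6,interpolation=cv2.INTER_CUBIC)
cv2.imwrite('pics/cscene.png',a)
```

```text
(no output)
```

View pics/ctop.png

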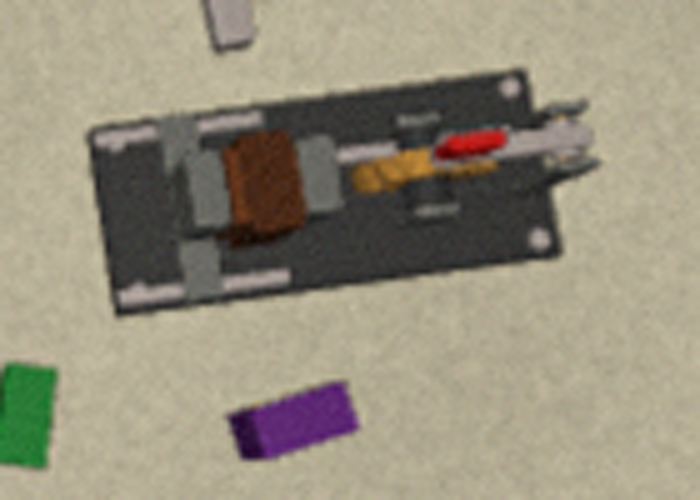

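View pics/ctop2.png

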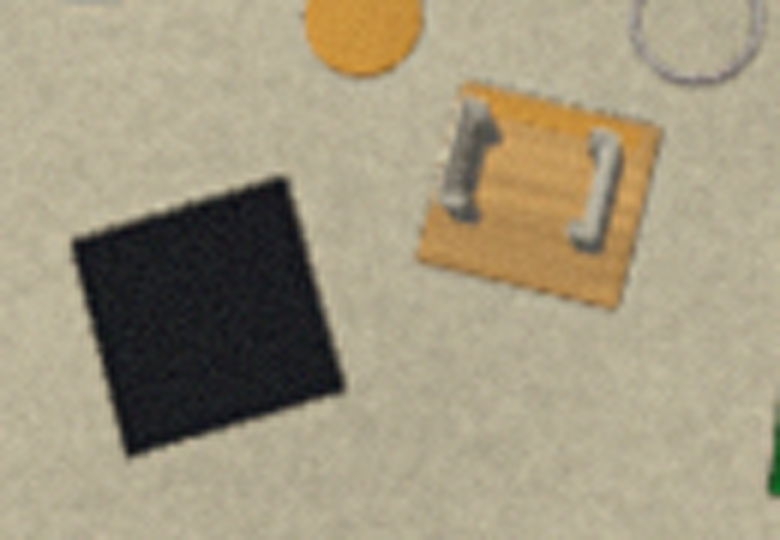

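View pics/cscene.png

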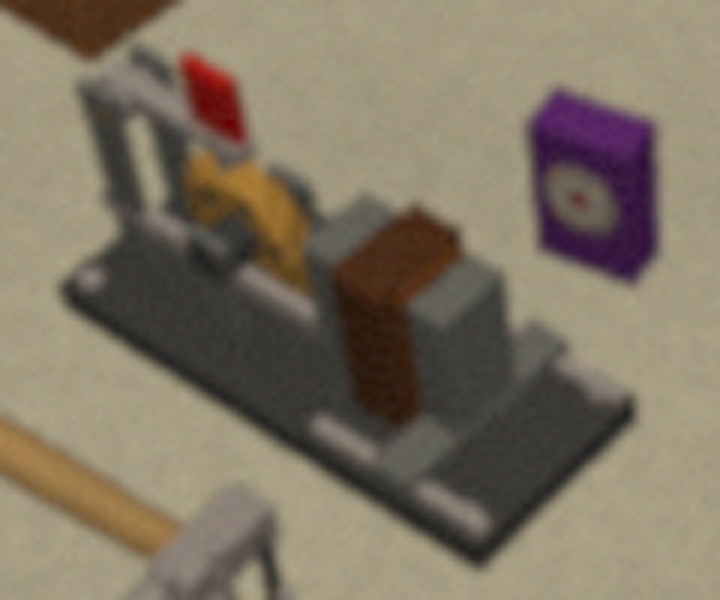

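```bash
cat > fit.py <<'E'
from h import *
def rectfit(n,mask,zr,L):
    d=np.load(f'{n}_d.npy'); W=cloud(n,d); z=W[...,2]
    m=mask&(z>zr[0])&(z<zr[1])&(d>0)
    q=W[m][:,:2]; zz=np.median(z[m])
    r=cv2.minAreaRect((q*1000).astype(np.float32)); return q,zz,r
E
python3 - <<'E'
from fit import *
for n in("top","scene"):
    p=np.load(f'{n}_p.npy').astype(int); d=np.load(f'{n}_d.npy'); W=cloud(n,d)
    print(n,'table z',np.median(W[150:250,280:330,2]) if 0 else np.percentile(W[120:260,200:420,2],[10,25,50]).round(4))
    def near(c,r): return np.hypot(W[...,0]-c[0],W[...,1]-c[1])<r
    mx=p.max(-1)
    # clamp base
    m=near((.575,-.225),.19)&(mx<110)&(p.max(-1)-p.min(-1)<25)
    q,z,r=rectfit(n,m,(.010,.032),0); print('clampbase',len(q),z,r)
    m=near((.51,.274),.1)&(mx<70)
    q,z,r=rectfit(n,m,(-.01,.015),0); print('mat',len(q),z,r)
    m=near((.57,.096),.085)&(p[...,0]-p[...,2]>50)
    q,z,r=rectfit(n,m,(.004,.024),0); print('standbase',len(q),z,r)
    m=near((.57,.096),.08)&(W[...,2]>.085); print('channels top',W[m].mean(0),W[...,2][m].max(),m.sum())
    m=near((.575,-.18),.08)&(p[...,0]-p[...,2]>28)&(p[...,0]>p[...,1]*1.3)&(W[...,2]>.095)
    q,z,r=rectfit(n,m,(.1,.125),0); print('plaque top',len(q),z,r)
    m=near((.575,-.30),.08)&(p[...,0]>110)&(p[...,1]<70)&(W[...,2]>.09)
    print('tab',m.sum(),W[m].mean(0),np.percentile(W[m],[2,98],axis=0))
E
```

```text
top table z [-0.0017  0.0001  0.0024]
clampbase 1925 0.02099033764197542 ((595.7247924804688, -220.6434326171875), (255.4029083251953, 298.47052001953125), 26.706226348876953)
mat 1365 0.0036210482606942604 ((506.91204833984375, 271.7609558105469), (117.49479675292969, 118.23982238769531), 15.653035163879395)
standbase 831 0.012835143116942527 ((567.24267578125, 95.85851287841797), (109.58099365234375, 99.15272521972656), 74.93441009521484)
channels top [0.56879718 0.09822639 0.10478457] 0.11394177674785215 157
plaque top 273 0.11006712373538413 ((565.75048828125, -179.84091186523438), (57.50632858276367, 42.7038688659668), 9.171040534973145)
tab 45 [ 0.57820184 -0.28800836  0.15993796] [[ 0.57296665 -0.30302999  0.14912777]
 [ 0.58348508 -0.27416412  0.16383551]]
scene table z [-0.0005  0.0006  0.0021]
clampbase 1548 0.02088701475049934 ((604.278076171875, -199.5736083984375), (271.32098388671875, 296.7208251953125), 41.4749870300293)
mat 1857 0.004151244160679163 ((504.9876403808594, 271.63140869140625), (118.3233871459961, 115.42478942871094), 16.088008880615234)
standbase 811 0.012971356353840986 ((565.8704833984375, 95.62361145019531), (109.2606201171875, 99.7410659790039), 74.88433074951172)
channels top [0.56577957 0.09392655 0.10068626] 0.11288130731006456 347
plaque top 220 0.11021076261986813 ((565.8433227539062, -178.31712341308594), (55.0943717956543, 39.3170051574707), 6.844057083129883)
tab 39 [ 0.57838354 -0.28285149  0.1537191 ] [[ 0.57264256 -0.29852896  0.1281703 ]
 [ 0.58241282 -0.27319582  0.1630437 ]]
```

Run:
```python
from fit import *
from scipy.optimize import minimize
for n in("top","scene"):
    p=np.load(f'{n}_p.npy').astype(int); d=np.load(f'{n}_d.npy'); W=cloud(n,d)
    mk=np.load(f'm_{n}_clamp_0.npy')
    mk=cv2.dilate(mk.astype(np.uint8),np.ones((3,3)))>0
    m=mk&(W[...,2]>.013)&(W[...,2]<.028)&(p.max(-1)<105)
    k,lab,s,_=cv2.connectedComponentsWithStats(m.astype(np.uint8)); 
    q=W[m][:,:2]*1000
    r=cv2.minAreaRect(q.astype(np.float32)); print(n,len(q),r)
    def cost(t):
        x,y,a=t[0],t[1],np.radians(t[2]); u=(q-[x,y])@np.array([[np.cos(a),-np.sin(a)],[np.sin(a),np.cos(a)]])
        ex=np.maximum(abs(u[:,0])-60,0);ey=np.maximum(abs(u[:,1])-140,0)
        return np.minimum(ex**2+ey**2,100).sum()
    # support-style fit: percentile of extents
    for a in np.arange(-6,14,1.):
        A=np.radians(a);u=q@np.array([[np.cos(A),-np.sin(A)],[np.sin(A),np.cos(A)]])
        lo,hi=np.percentile(u,[1,99],axis=0); 
        if a==-6 or (hi-lo).prod()<best[0]: best=((hi-lo).prod(),a,hi-lo,(lo+hi)/2)
    A=np.radians(best[1]);c=np.array([[np.cos(A),-np.sin(A)],[np.sin(A),np.cos(A)]])@best[3]; print('pct',best[1:3],c)
    b=min((minimize(cost,[565+dx,-225+dy,a],method='Nelder-Mead') for dx in(-8,0,8) for dy in(-8,0,8) for a in(2,7)),key=lambda o:o.fun); print(b.x,b.fun)
    # tab direction and plaque direction
```

```text
top 1861 ((571.449951171875, -233.15432739257812), (118.30977630615234, 279.30877685546875), 6.580924987792969)
pct (np.float64(7.0), array([116.50196765, 274.1320532 ])) [ 571.08908735 -232.13641003]
[ 571.21974961 -233.33498614    6.48660015] 0.0
scene 1341 ((574.0567016601562, -230.79762268066406), (117.11734008789062, 278.52978515625), 7.470067024230957)
pct (np.float64(8.0), array([105.3769131 , 272.88076522])) [ 579.21499424 -228.61406614]
[ 573.53020357 -231.12771708    7.69449695] 0.0
```

```bash
python3 - <<'E'
from h import *
delta([.579,-.289,.23],6.9)
W=cloud('top',np.load('top_d.npy'))
for b in((40,160,215,340),(50,130,320,390)): 
    w=W[b[2]:b[3],b[0]:b[1]].reshape(-1,3); print(w.min(0).round(2),w.max(0).round(2))
E
python3 -m crank '[[[0,0,-5],0,0],[[0,0,-5],0,0],[[0,0,-2],0,0],[[0,0,0],0,0]]' 40
```

```text
tool shift cm [-64.44 -68.45  -0.33] pos [0.2265 0.5825 0.2267] toolx [-0.932  0.362  0.   ] tooly [0.362 0.932 0.   ] toolz [ 0.  0. -1.]
turn about tool z deg 61.8 (tooly now at 68.7 )
[ 0.11  0.02 -0.77] [0.73 1.52 1.23]
[ 0.08  0.02 -0.01] [0.4  0.84 1.23]
clock: 2.1
position: [0.227, 0.584, 0.3509]
ee_rot: [0.579, 3.087, 0.011]
force: [0.5, -0.6, 0.0]
width: 0.999
```

```bash
for i in 1; do python3 -m crank '[[[-3.2,-3.4,0],0,0],[[-3.2,-3.4,0],0,0],[[-3.2,-3.4,0],0,0],[[-3.2,-3.4,0],0,0],[[-3.2,-3.4,0],0,0]]'; done; python3 -m crank '[[[-3.2,-3.4,0],0,0],[[-3.2,-3.4,0],0,0],[[-3.2,-3.4,0],0,0],[[-3.2,-3.4,0],0,0],[[-3.2,-3.4,0],0,0]]'; python3 -c "
from h import *
delta([.579,-.289,.23],6.9);print(monitor.observe()['joints'])"
```

```text
clock: 2.6
position: [0.3142, 0.3638, 0.3457]
ee_rot: [-0.579, -3.087, 0.002]
force: [1.1, -0.5, 0.3]
width: 0.998
clock: 3.1
position: [0.4014, 0.1475, 0.346]
ee_rot: [-0.579, -3.087, 0.001]
force: [1.2, 0.2, 0.5]
width: 1.002
tool shift cm [-32.38 -34.25  11.59] pos [0.4014 0.1475 0.346 ] toolx [-0.932  0.362  0.001] tooly [ 0.362  0.932 -0.001] toolz [-0.001 -0.    -1.   ]
turn about tool z deg 61.9 (tooly now at 68.8 )
[-7.98970420e-01  1.53405260e-03  3.26805321e-01  1.83755458e+00
 -6.14959636e-04  1.30337936e+00  7.28007455e-01]
```

```bash
python3 -m crank '[[[-3.2,-3.4,0],0,0],[[-3.2,-3.4,0],0,0],[[-3.2,-3.4,0],0,0],[[-3.2,-3.4,0],0,0],[[-3.2,-3.4,0],0,0]]'; python3 -m crank '[[[-3.2,-3.4,0],0,0],[[-3.2,-3.4,0],0,0],[[-3.2,-3.4,0],0,0],[[-3.2,-3.4,0],0,0],[[-2.9,-3,0],0,0]]'; python3 -m crank '[[[0,0,1.5],8.5,0],[[0,0,1.5],8.5,0],[[0,0,1.5],8.5,0],[[0,0,1.5],8.5,0],[[0,0,0],0,0]]';  python3 -c "
from h import *
delta([.579,-.289,.20],6.9);print(monitor.observe()['joints'])"
```

```text
clock: 3.6
position: [0.4889, -0.0685, 0.346]
ee_rot: [-0.579, -3.087, 0.0]
force: [0.1, 1.1, 0.1]
width: 1.005
clock: 4.1
position: [0.5753, -0.2804, 0.3453]
ee_rot: [-0.58, -3.086, 0.0]
force: [0.4, -0.1, 1.1]
width: 0.998
clock: 4.6
position: [0.5741, -0.2772, 0.2836]
ee_rot: [-1.458, -2.777, 0.001]
force: [0.1, 0.8, -0.1]
width: 1.002
tool shift cm [-1.28 -0.24  8.35] pos [ 0.5741 -0.2772  0.2836] toolx [-0.568  0.823  0.004] tooly [ 0.823  0.568 -0.003] toolz [-0.005  0.002 -1.   ]
turn about tool z deg 27.7 (tooly now at 34.6 )
[-0.14851622  0.50395175  0.82078181  1.49568775 -0.37288983  1.30987189
  1.3123621 ]
```

```bash
python3 -m crank '[[[0,0,0],8.5,120],[[0,0,0],8.5,120],[[0,0,0],8.5,120],[[0,0,0],2.2,120],[[0,0,0],0,120]]'; python3 -c "
from h import *
delta([.579,-.289,.132],6.9);print(monitor.observe()['joints'])"
```

```text
clock: 5.1
position: [0.5752, -0.2783, 0.2868]
ee_rot: [-2.076, -2.358, 0.001]
force: [0.3, 0.5, -0.2]
width: 0.61
tool shift cm [-1.11  0.25 15.48] pos [ 0.5752 -0.2783  0.2868] toolx [-0.126  0.992 -0.   ] tooly [ 0.992  0.126 -0.   ] toolz [-0. -0. -1.]
turn about tool z deg 0.4 (tooly now at 7.3 )
[-0.21140894  0.53907982  0.94825352  1.49619968 -0.44298657  1.33415366
  0.90042278]
```

```bash
python3 -m crank '[[[-1.1,0.25,4],0,120],[[0,0,4],0,120],[[0,0,3],0,120],[[0,0,0],0,120]]'
python3 - <<'E'
from h import *
delta([.579,-.289,.132],6.9)
for n in("scene","top"):
    p,d=get_image(n); W=cloud(n,d); p=p.astype(int)
    m=(np.hypot(W[...,0]-.579,W[...,1]+.289)<.05)&(p[...,0]>110)&(p[...,1]<70)
    print(n,m.sum(),W[m].mean(0) if m.any() else '')
    a=p[100:220,180:300] if n=='scene' else p[160:260,360:500]
    cv2.imwrite(f'pics/a_{n}.png',cv2.resize(a[:,:,::-1].astype(np.uint8),None,fx=5,fy=5,interpolation=cv2.INTER_CUBIC))
E
```

```text
clock: 5.5
position: [0.5771, -0.2872, 0.1729]
ee_rot: [-2.071, -2.353, 0.002]
force: [-0.7, 0.9, -1.2]
width: 0.529
tool shift cm [-0.22  0.19  4.09] pos [ 0.5771 -0.2872  0.1729] toolx [-0.127  0.992  0.004] tooly [ 0.992  0.127 -0.006] toolz [-0.006  0.003 -1.   ]
turn about tool z deg 0.4 (tooly now at 7.3 )
scene 38 [ 0.57855854 -0.28380957  0.15311733]
top 0
```

View pics/a_scene.png

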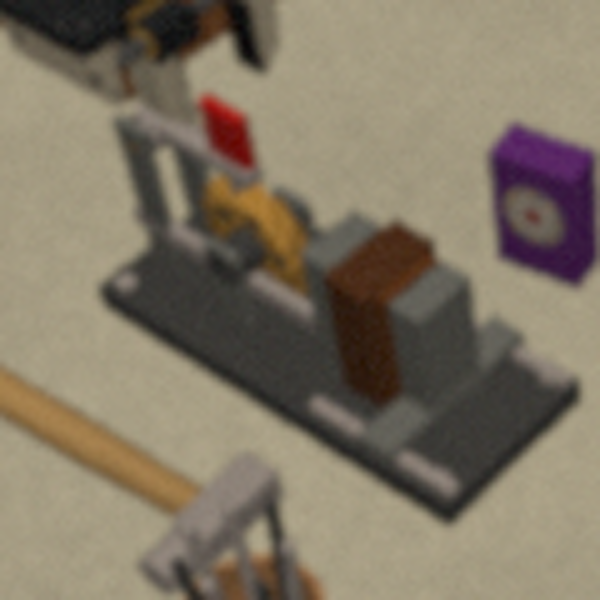

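View pics/a_top.png

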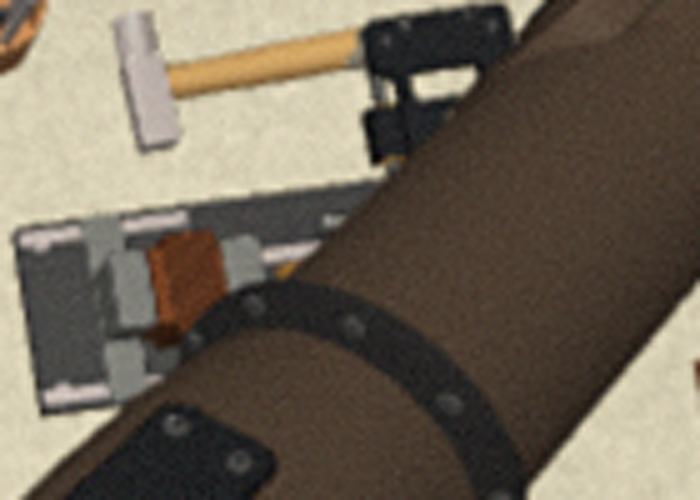

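Run:
```python
from h import *
for X in ([.602,-.284,.173],[.552,-.29,.173],[.577,-.287,.173],[.579,-.2886,.161]): print(X,(proj('scene',X)-[180,100])*5)
```

```text
[0.602, -0.284, 0.173] [183.30267216 114.6864169 ]
[0.552, -0.29, 0.173] [250.87215038  65.81557279]
[0.577, -0.287, 0.173] [217.51656435  89.94060214]
[0.579, -0.2886, 0.161] [216.82610323 107.75609997]
```

Both fingers, at crop px (183,115) and (250,66), straddle the red tab at (225,130). I'll go down and pinch it.

```bash
python3 -m crank '[[[-0.1,0.15,2],0,120],[[0,0,2],0,120],[[0,0,0],0,120]]'; python3 -m crank '[[[0,0,0],0,255],[[0,0,0],0,255],[[0,0,0],0,255],[[0,0,0],0,255]]' 45;  python3 -c "
from h import *
delta([.579,-.289,.132],6.9)"
```

```text
clock: 5.9
position: [0.5807, -0.2895, 0.1369]
ee_rot: [-2.078, -2.355, -0.0]
force: [0.3, 0.2, -0.9]
width: 0.531
clock: 6.3
position: [0.581, -0.29, 0.1376]
ee_rot: [2.08, 2.353, 0.001]
force: [-0.6, 0.0, 0.1]
width: 0.23
tool shift cm [ 0.13 -0.19  0.56] pos [ 0.581  -0.29    0.1376] toolx [-0.123  0.992 -0.001] tooly [0.992 0.123 0.001] toolz [ 0.001 -0.    -1.   ]
turn about tool z deg 0.2 (tooly now at 7.1 )
```

```bash
python3 -m crank '[[[0,-0.15,0.5],0,190],[[0,0,0],0,190],[[0,0,0],0,255],[[0,0,0],0,255],[[0,0,0],0,255]]'; python3 -m crank '[[[0,0,0],0,255],[[0,0,0],0,255]]'; python3 -c "
from h import *
delta([.579,-.289,.132],6.9)"
```

```text
clock: 6.8
position: [0.5761, -0.2903, 0.1315]
ee_rot: [-2.08, -2.348, 0.003]
force: [-9.9, 2.3, 5.9]
width: 0.108
clock: 7.0
position: [0.5761, -0.2903, 0.1315]
ee_rot: [-2.08, -2.348, 0.003]
force: [-9.9, 2.4, 5.4]
width: 0.108
tool shift cm [ 0.09  0.3  -0.06] pos [ 0.5761 -0.2903  0.1315] toolx [-0.12   0.993  0.002] tooly [ 0.993  0.12  -0.004] toolz [-0.004  0.001 -1.   ]
turn about tool z deg 0.0 (tooly now at 6.9 )
```

```bash
python3 -m crank '[[[-0.2,-0.2,-0.3],0,255],[[-0.2,0,-0.3],0,255],[[-0.3,0,-0.3],0,255],[[-0.2,0,-0.3],0,255],[[-0.2,0,-0.2],0,255]]'; python3 -m crank '[[[-0.3,0,-0.3],0,255],[[-0.3,0,-0.3],0,255],[[0,0,0],0,255]]'
python3 - <<'E'
from h import *
delta([.579,-.289,.132],6.9)
p,d=get_image("scene"); W=cloud("scene",d); 
a=p[80:220,180:320]
cv2.imwrite(f'pics/b_scene.png',cv2.resize(a[:,:,::-1],None,fx=4,fy=4,interpolation=cv2.INTER_CUBIC))
E
```

```text
clock: 7.5
position: [0.5772, -0.3005, 0.1453]
ee_rot: [-2.079, -2.351, 0.0]
force: [-5.2, 4.4, -13.7]
width: 0.105
clock: 7.8
position: [0.578, -0.307, 0.1515]
ee_rot: [-2.08, -2.351, 0.001]
force: [-5.5, 3.0, -12.0]
width: 0.105
tool shift cm [1.77 0.32 1.95] pos [ 0.578  -0.307   0.1515] toolx [-0.122  0.993  0.002] tooly [ 0.993  0.122 -0.002] toolz [-0.002  0.002 -1.   ]
turn about tool z deg 0.1 (tooly now at 7.0 )
```

View pics/b_scene.png

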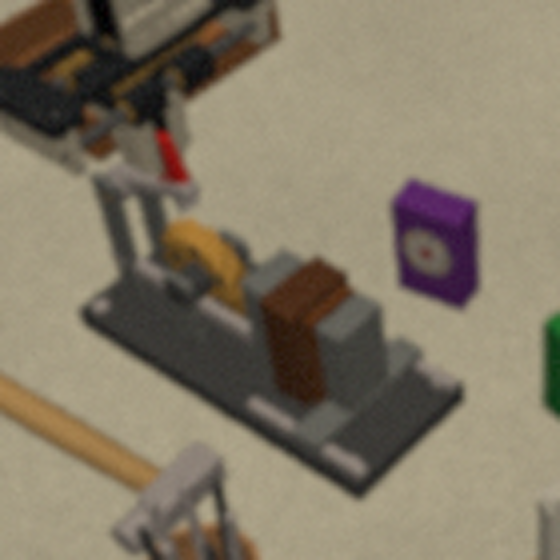

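The pawl arm (crop px (150,180)) is clear of the wheel and the jaw has started to move. I'll hold it there.

```bash
for i in 1 2 3 4 5; do python3 -m crank '[[[0,0,0],0,255],[[0,0,0],0,255],[[0,0,0],0,255],[[0,0,0],0,255],[[0,0,0],0,255]]' | egrep 'clock|pos|force'; done
python3 - <<'E'
from h import *
p,d=get_image("scene"); W=cloud("scene",d); 
a=p[80:220,180:320]
cv2.imwrite(f'pics/c_scene.png',cv2.resize(a[:,:,::-1],None,fx=4,fy=4,interpolation=cv2.INTER_CUBIC))
print(look_for('jaw_top','scene')[:2])
E
```

```text
clock: 8.35
position: [0.578, -0.3069, 0.1515]
force: [-5.3, 2.8, -12.8]
clock: 8.85
position: [0.578, -0.3069, 0.1515]
force: [-5.0, 3.1, -12.8]
clock: 9.35
position: [0.578, -0.3069, 0.1515]
force: [-5.5, 2.3, -12.4]
clock: 9.85
position: [0.578, -0.3069, 0.1515]
force: [-5.8, 3.7, -11.8]
clock: 10.35
position: [0.578, -0.3069, 0.1515]
force: [-5.1, 3.6, -12.8]
[{'location': [0.5749, -0.1292, 0.0534], 'score': 0.74}]
```

View pics/c_scene.png

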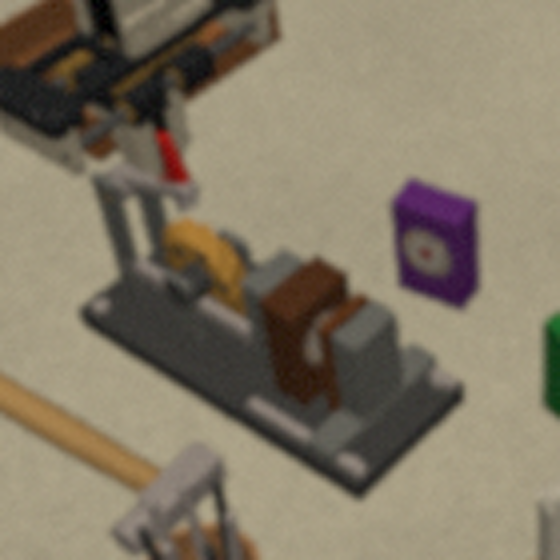

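```bash
cat > jaw.py <<'E'
from h import *
def jaw():
    p,d=get_image("scene"); W=cloud("scene",d); p=p.astype(int)
    o=np.array([.572,-.231]);a=np.radians(6.9);L=(W[...,:2]-o)@np.array([[np.cos(a),-np.sin(a)],[np.sin(a),np.cos(a)]])
    m=(W[...,2]>.101)&(W[...,2]<.115)&(abs(L[...,0])<.03)&(L[...,1]>.0)&(L[...,1]<.14)
    g=m&(p.max(-1)-p.min(-1)<30); b=m&(p[...,0]>1.3*p[...,2])&(p[...,0]-p[...,2]>25)
    gj=g&(L[...,1]>.06)
    print('jaw y',np.percentile(L[...,1][gj],[5,50,95]).round(4),'plaque top xy',[np.percentile(L[...,k][b],[5,50,95]).round(4) for k in(0,1)],np.median(W[...,2][b]))
    return L,b,W
E
python3 -c "
from jaw import *
jaw()"; python3 -m crank '[[[0,0,0],0,255],[[0,0,0],0,255],[[0,0,0],0,255],[[0,0,0],0,255],[[0,0,0],0,255]]' | grep pos;python3 -m crank '[[[0,0,0],0,255],[[0,0,0],0,255],[[0,0,0],0,255],[[0,0,0],0,255],[[0,0,0],0,255]]' | grep pos; python3 -c "
from jaw import *
jaw()"
```

```text
jaw y [0.0917 0.104  0.1121] plaque top xy [array([-0.0254,  0.0005,  0.0254]), array([0.035 , 0.0568, 0.0863])] 0.10960163110080404
position: [0.578, -0.3069, 0.1515]
position: [0.578, -0.307, 0.1515]
jaw y [0.0927 0.1043 0.1127] plaque top xy [array([-0.0258,  0.0016,  0.0257]), array([0.0345, 0.0561, 0.0865])] 0.10984725598312721
```

The jaw is open about 18 mm and no longer moving, so I'll let the pawl go.

```bash
python3 -m crank '[[[0,0,0],0,120],[[0,0,0],0,120],[[0,0,0],0,120],[[0,0,0],0,120]]';  python3 -m crank '[[[0,0,-3],0,120],[[0,0,-4],0,120],[[0,0,0],0,0],[[0,0,0],0,0]]'
python3 - <<'E'
from jaw import *
jaw()
p,d=get_image("scene")
a=p[80:220,180:320]
cv2.imwrite(f'pics/d_scene.png',cv2.resize(a[:,:,::-1],None,fx=4,fy=4,interpolation=cv2.INTER_CUBIC))
E
```

```text
clock: 11.95
position: [0.5801, -0.3079, 0.1529]
ee_rot: [2.079, 2.352, 0.001]
force: [1.0, 0.5, -0.3]
width: 0.406
clock: 12.35
position: [0.5799, -0.3078, 0.2231]
ee_rot: [2.078, 2.352, 0.002]
force: [-0.5, -0.7, -0.4]
width: 0.655
jaw y [0.0921 0.1042 0.1124] plaque top xy [array([-0.0253, -0.0001,  0.0253]), array([0.0354, 0.0552, 0.0865])] 0.10991309785371493
```

View pics/d_scene.png

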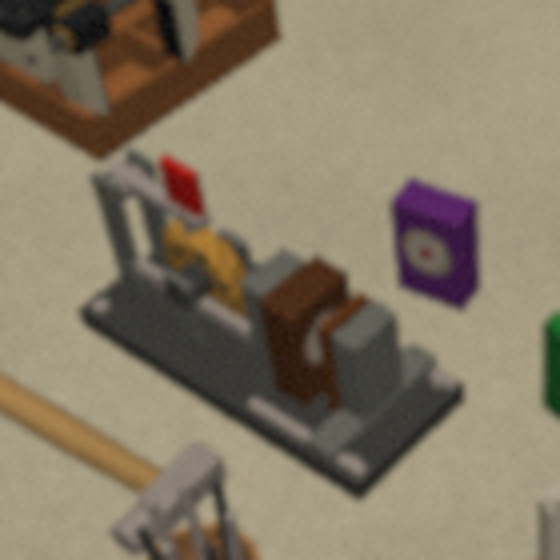

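```bash
python3 -c "
from h import *
delta([.566,-.181,.223],6.9);print(monitor.observe()['joints'])"
```

```text
tool shift cm [12.64  0.24 -0.18] pos [ 0.5792 -0.3068  0.2212] toolx [-0.123  0.992  0.001] tooly [ 0.992  0.123 -0.   ] toolz [-0.     0.001 -1.   ]
turn about tool z deg 0.2 (tooly now at 7.1 )
[-0.13554586  0.6130604   0.90234758  1.54682042 -0.50029307  1.22778223
  0.97277521]
```

```bash
python3 -m crank '[[[4.2,0.1,0],0,0],[[4.2,0.1,0],0,0],[[4.2,0,0],0,0],[[0,0,0],0,0]]'; python3 -m crank '[[[0,0,4],0,0],[[0,0,4],0,0],[[0,0,0],0,0]]';  python3 - <<'E'
from h import *
delta([.566,-.181,.059],6.9)
p,d=get_image("scene")
a=p[80:220,180:320]
cv2.imwrite(f'pics/e_scene.png',cv2.resize(a[:,:,::-1],None,fx=4,fy=4,interpolation=cv2.INTER_CUBIC))
E
```

```text
clock: 12.85
position: [0.5661, -0.174, 0.2197]
ee_rot: [-2.067, -2.359, -0.002]
force: [0.6, -0.0, 0.6]
width: 0.998
clock: 13.15
position: [0.5626, -0.18, 0.1368]
ee_rot: [-2.075, -2.348, 0.006]
force: [-1.2, 0.9, -0.1]
width: 0.997
tool shift cm [-0.16  0.39  7.78] pos [ 0.5626 -0.18    0.1368] toolx [-0.123  0.992  0.003] tooly [ 0.992  0.123 -0.008] toolz [-0.009  0.002 -1.   ]
turn about tool z deg 0.2 (tooly now at 7.1 )
```

View pics/e_scene.png

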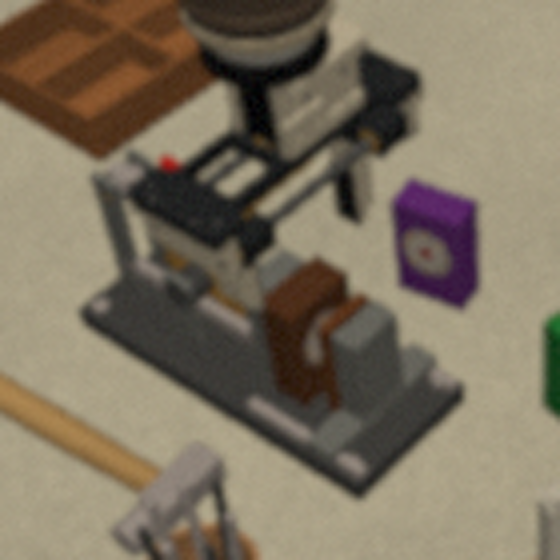

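```bash
python3 -m crank '[[[0,0.1,3],0,0],[[0,0.1,2.5],0,0],[[0,0,2],0,0],[[0,0,0],0,0],[[0,0,0],0,0]]';  python3 - <<'E'
from h import *
delta([.566,-.181,.059],6.9)
from jaw import jaw
jaw()
E
```

```text
clock: 13.7
position: [0.5686, -0.1824, 0.0684]
ee_rot: [2.08, 2.352, 0.001]
force: [1.5, 0.0, 0.6]
width: 1.0
tool shift cm [ 0.18 -0.24  0.94] pos [ 0.5686 -0.1824  0.0684] toolx [-0.122  0.992 -0.001] tooly [0.992 0.122 0.001] toolz [ 0.001 -0.001 -1.   ]
turn about tool z deg 0.1 (tooly now at 7.0 )
jaw y [0.0925 0.1037 0.1124] plaque top xy [array([-0.0248, -0.0008,  0.0238]), array([0.0303, 0.0609, 0.0869])] 0.10926421304665712
```

```bash
python3 -m crank '[[[0.1,-0.2,0.9],0,0],[[0,0,0],0,0],[[0,0,0],0,255],[[0,0,0],0,255],[[0,0,0],0,255]]' 50;  python3 -m crank '[[[0,0,0],0,255],[[0,0,0],0,255],[[0,0,0],0,255]]'; python3 -c "
from h import *
delta([.566,-.181,.059],6.9)"
```

```text
clock: 14.25
position: [0.5658, -0.1809, 0.0579]
ee_rot: [2.08, 2.354, 0.0]
force: [-0.4, -0.1, -0.6]
width: 0.79
clock: 14.55
position: [0.5648, -0.181, 0.0577]
ee_rot: [-2.081, -2.352, 0.001]
force: [-4.4, 0.3, 4.0]
width: 0.631
tool shift cm [-0.01  0.12 -0.13] pos [ 0.5648 -0.181   0.0577] toolx [-0.122  0.993  0.   ] tooly [ 0.993  0.122 -0.001] toolz [-0.001  0.    -1.   ]
turn about tool z deg 0.1 (tooly now at 7.0 )
```

```bash
python3 -m crank '[[[0,0,-1],0,255],[[0,0,-2],0,255],[[0,0,-3],0,255],[[0,0,-4],0,255],[[0,0,-4],0,255]]';  python3 -m crank '[[[0,0,-4],0,255],[[0,0,0],0,255]]'; python3 -c "
from jaw import *
delta([.506,.272,.22],6.9); print(monitor.observe()['joints'])
p,d=get_image('scene')
a=p[80:220,180:340]
cv2.imwrite(f'pics/f_scene.png',cv2.resize(a[:,:,::-1],None,fx=4,fy=4,interpolation=cv2.INTER_CUBIC))"
```

```text
clock: 15.05
position: [0.5654, -0.1806, 0.1993]
ee_rot: [-2.08, -2.353, 0.001]
force: [1.0, -0.3, -4.0]
width: 0.629
clock: 15.25
position: [0.5681, -0.1826, 0.2434]
ee_rot: [2.076, 2.348, 0.006]
force: [0.3, -0.6, -4.0]
width: 0.631
tool shift cm [45.88 -0.62  2.19] pos [ 0.5681 -0.1826  0.2434] toolx [-0.122  0.992 -0.003] tooly [0.992 0.122 0.008] toolz [ 0.009 -0.002 -1.   ]
turn about tool z deg 0.1 (tooly now at 7.0 )
[-0.42080554  0.49487084  0.97036833  1.68120683 -0.43787557  1.1905103
  0.77985545]
```

View pics/f_scene.png

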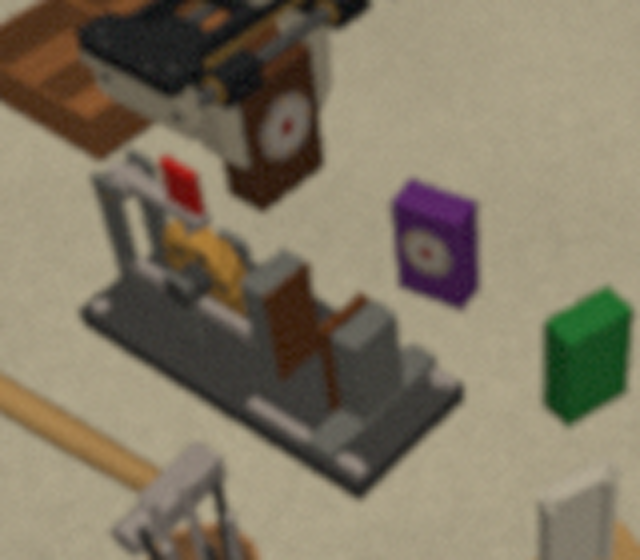

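The plaque is out, disc (crop px (287,125)) towards +y. Next, the carry to the mat.

```bash
python3 -m crank '[[[4.5,0,0],0,255],[[4.5,0,0],0,255],[[4.5,-0.1,0],0,255],[[4.5,-0.1,0],0,255],[[4.5,-0.1,0],0,255]]';  python3 -m crank '[[[4.5,0,0],0,255],[[4.5,0,0],0,255],[[4.5,-0.1,0],0,255],[[4.5,-0.1,0],0,255],[[4.5,-0.1,0],0,255]]';  python3 -m crank '[[[0,0,0],8,255],[[0,0,0],8,255],[[0,0,0],8,255],[[0,0,0],8,255],[[0,0,0],8,255]]'; python3 -m crank '[[[0,0,0],4,255],[[0,0,0],0,255]]'; python3 -c "
from jaw import *
delta([.506,.272,.12],-38); print(monitor.observe()['joints'])
"
```

```text
clock: 15.8
position: [0.5336, 0.0442, 0.2364]
ee_rot: [-2.08, -2.353, 0.002]
force: [1.6, -0.3, -3.7]
width: 0.629
clock: 16.3
position: [0.5028, 0.267, 0.2363]
ee_rot: [-2.08, -2.354, 0.003]
force: [1.0, -0.3, -3.2]
width: 0.628
clock: 16.8
position: [0.5034, 0.2652, 0.2362]
ee_rot: [-2.764, -1.493, 0.003]
force: [0.8, -0.1, -3.7]
width: 0.626
clock: 17.0
position: [0.5035, 0.2651, 0.2362]
ee_rot: [2.811, 1.401, -0.004]
force: [0.6, 0.2, -3.4]
width: 0.63
tool shift cm [ 0.72 -0.21 11.61] pos [0.5035 0.2651 0.2362] toolx [ 0.602  0.799 -0.002] tooly [ 0.799 -0.602 -0.   ] toolz [-0.002 -0.002 -1.   ]
turn about tool z deg 1.0 (tooly now at -37.0 )
[-1.3607683   0.57134966  1.22594437  1.75578528 -0.56866093  1.23157126
 -0.62855401]
```

```bash
python3 -m crank '[[[0.7,-0.2,4.5],0,255],[[0,0,4.5],0,255],[[0,0,4.5],0,255],[[0,0,3.5],0,255],[[0,0,0.5],0,255]]';  python3 -m crank '[[[0,0,0],0,255],[[0,0,0],0,255]]'; python3 -c "
from jaw import *
delta([.506,.272,.041],-38); print(monitor.observe()['joints'])
"
```

```text
clock: 17.5
position: [0.5038, 0.2709, 0.0584]
ee_rot: [2.809, 1.406, -0.012]
force: [-1.3, 0.7, -3.8]
width: 0.634
clock: 17.7
position: [0.5083, 0.272, 0.0644]
ee_rot: [2.81, 1.404, 0.004]
force: [0.6, -0.4, -2.6]
width: 0.627
tool shift cm [-0.14 -0.19  2.34] pos [0.5083 0.272  0.0644] toolx [0.601 0.799 0.002] tooly [ 0.799 -0.601  0.001] toolz [ 0.002  0.001 -1.   ]
turn about tool z deg 1.1 (tooly now at -36.9 )
[-1.22450881  0.75397471  1.00716736  1.91896269 -0.80290256  0.93469972
 -0.46246284]
```

```bash
python3 -m crank '[[[0,0,0.8],0,255],[[0,0,0.8],0,255],[[0,0,0.3],0,255],[[0,0,0],0,255],[[0,0,0],0,255]]'; python3 -m crank '[[[0,0,0.2],0,255],[[0,0,0],0,255]]'; python3 -c "
from jaw import *
delta([.506,.272,.041],-38)
"
```

```text
clock: 18.2
position: [0.5071, 0.2718, 0.0438]
ee_rot: [2.811, 1.403, 0.0]
force: [0.1, -0.6, -3.2]
width: 0.631
clock: 18.4
position: [0.507, 0.2719, 0.0417]
ee_rot: [-2.811, -1.403, -0.0]
force: [0.1, 0.2, -3.6]
width: 0.633
tool shift cm [-0.05 -0.09  0.07] pos [0.507  0.2719 0.0417] toolx [0.601 0.799 0.   ] tooly [ 0.799 -0.601 -0.   ] toolz [-0.  0. -1.]
turn about tool z deg 1.1 (tooly now at -36.9 )
```

```bash
python3 -m crank '[[[0,0,0.15],0,255],[[0,0,0],0,255],[[0,0,0.1],0,255],[[0,0,0],0,255]]'; python3 -c "
from jaw import *
delta([.506,.272,.041],-38)
"
```

```text
clock: 18.8
position: [0.5073, 0.2719, 0.0407]
ee_rot: [-2.81, -1.402, -0.001]
force: [-6.8, -1.0, 18.5]
width: 0.629
tool shift cm [-0.07 -0.11 -0.03] pos [0.5073 0.2719 0.0407] toolx [0.601 0.799 0.001] tooly [ 0.799 -0.601 -0.001] toolz [ 0.     0.002 -1.   ]
turn about tool z deg 1.0 (tooly now at -37.0 )
```

```bash
python3 -m crank '[[[0,0,-0.1],0,255],[[0,0,0],0,0],[[0,0,0],0,0],[[0,0,0],0,0],[[0,0,0],0,0]]';  python3 -m crank '[[[0,0,-2],0,0],[[0,0,-4],0,0],[[0,0,-4],0,0],[[0,0,-2],0,0],[[0,0,0],0,0]]'; python3 -c "
from jaw import *
delta([.507,.272,.16],53); print(monitor.observe()['joints'])
p,d=get_image('scene')
a=p[180:320,320:480]
cv2.imwrite(f'pics/g_scene.png',cv2.resize(a[:,:,::-1],None,fx=4,fy=4,interpolation=cv2.INTER_CUBIC))"
```

```text
clock: 19.3
position: [0.5071, 0.2718, 0.0402]
ee_rot: [2.811, 1.403, 0.0]
force: [0.4, -0.4, 0.3]
width: 0.927
clock: 19.8
position: [0.5088, 0.2722, 0.163]
ee_rot: [-2.811, -1.403, -0.007]
force: [0.6, 0.7, 0.3]
width: 1.0
tool shift cm [-0.12 -0.13  0.3 ] pos [0.5088 0.2722 0.163 ] toolx [0.601 0.799 0.004] tooly [ 0.799 -0.601  0.002] toolz [ 0.004  0.002 -1.   ]
turn about tool z deg -89.9 (tooly now at -36.9 )
[-1.30537016  0.64614264  1.13790704  1.83328443 -0.66215846  1.09892635
 -0.56653862]
```

View pics/g_scene.png

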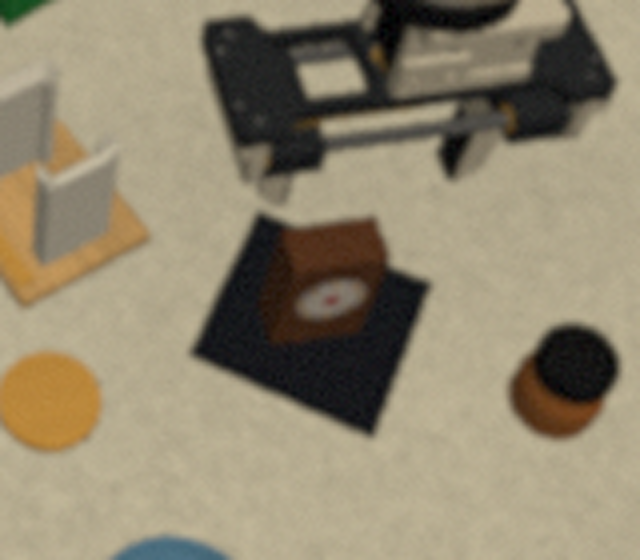

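```bash
python3 -m crank '[[[0,0,0],-8.5,0],[[0,0,0],-8.5,0],[[0,0,0],-8.5,0],[[0,0,0],-8.5,0],[[0,0,0],-8.5,0]]';  python3 -m crank '[[[0,0,0],-8.5,0],[[0,0,0],-8.5,0],[[0,0,0],-8.5,0],[[0,0,0],-8.5,0],[[0,0,0],-8.5,0]]'; python3 -m crank '[[[0,0,0],-4.9,0],[[0,0,0],0,0]]'
python3 - <<'E'
from jaw import *
delta([.507,.272,.045],53); print(monitor.observe()['joints'])
for n in('scene','top'):
    p,d=get_image(n);W=cloud(n,d);p=p.astype(int)
    m=(np.hypot(W[...,0]-.507,W[...,1]-.272)<.06)&(W[...,2]>.086)&(W[...,2]<.1)&(p[...,0]-p[...,2]>25)&(p[...,0]>1.3*p[...,2])
    q=W[m]; print(n,len(q),np.median(q[:,2]) if len(q) else '',cv2.minAreaRect((q[:,:2]*1000).astype(np.float32)) if len(q)>10 else '')
    a=p[180:320,320:480] if n=='scene' else p[180:320,180:340]
    cv2.imwrite(f'pics/h_{n}.png',cv2.resize(a[:,:,::-1].astype(np.uint8),None,fx=4,fy=4,interpolation=cv2.INTER_CUBIC))
E
```

```text
clock: 20.35
position: [0.5062, 0.2717, 0.1588]
ee_rot: [-2.103, -2.333, 0.003]
force: [0.1, 0.5, -1.3]
width: 0.995
clock: 20.85
position: [0.5061, 0.2717, 0.1588]
ee_rot: [-1.115, -2.935, 0.002]
force: [0.2, -0.3, 0.2]
width: 1.0
clock: 21.05
position: [0.5063, 0.2716, 0.159]
ee_rot: [-0.996, -2.978, 0.002]
force: [-0.3, -0.5, 0.3]
width: 0.998
tool shift cm [-0.05  0.1  11.4 ] pos [0.5063 0.2716 0.159 ] toolx [-0.799  0.602  0.001] tooly [ 0.602  0.799 -0.002] toolz [-0.002 -0.    -1.   ]
turn about tool z deg 0.0 (tooly now at 53.0 )
[-1.07062735  0.4820271   0.69459648  1.82172956 -0.36781214  0.97229998
  0.70505096]
scene 272 0.09384332056698863 ((511.1788024902344, 266.94256591796875), (30.214635848999023, 50.7969856262207), 52.8496208190918)
top 5 0.09311030850050964
```

View pics/h_scene.png

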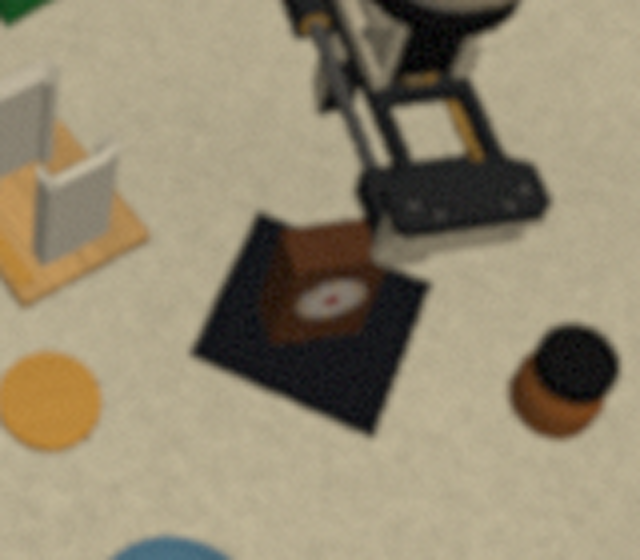

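View pics/h_top.png

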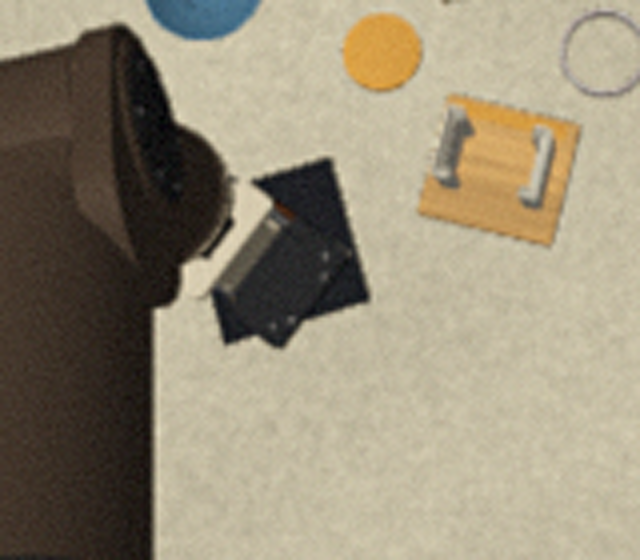

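```bash
python3 -m crank '[[[0,0,4],0,0],[[0,0,4],0,0],[[0,0,2.4],0,0],[[0,0,0],0,0],[[0,0,0],0,0]]'; python3 -c "
from jaw import *
delta([.507,.272,.045],53); print(monitor.observe()['joints'])"
```

```text
clock: 21.65
position: [0.5071, 0.2716, 0.0563]
ee_rot: [-1.0, -2.978, 0.002]
force: [0.8, -1.4, -0.5]
width: 0.999
tool shift cm [0.04 0.03 1.13] pos [0.5071 0.2716 0.0563] toolx [-0.797  0.604 -0.   ] tooly [ 0.604  0.797 -0.001] toolz [-0.    -0.001 -1.   ]
turn about tool z deg -0.1 (tooly now at 52.9 )
[-0.99752044  0.61246322  0.60145069  1.90776509 -0.4849704   0.77057419
  0.79845641]
```

```bash
python3 -m crank '[[[0,0,1.1],0,0],[[0,0,0],0,0],[[0,0,0],0,255],[[0,0,0],0,255],[[0,0,0],0,255]]' 40; python3 -m crank '[[[0,0,0],0,255],[[0,0,0],0,255],[[0,0,0],0,255],[[0,0,0],0,255]]'; python3 -c "
from jaw import *
delta([.507,.272,.045],53)"
```

```text
clock: 22.15
position: [0.5073, 0.272, 0.0457]
ee_rot: [0.998, 2.978, 0.001]
force: [0.1, 0.1, -0.7]
width: 0.786
clock: 22.55
position: [0.507, 0.2719, 0.0452]
ee_rot: [-0.998, -2.979, -0.0]
force: [0.2, 0.1, 0.3]
width: 0.442
tool shift cm [0.01 0.01 0.02] pos [0.507  0.2719 0.0452] toolx [-0.798  0.602  0.   ] tooly [0.602 0.798 0.   ] toolz [ 0.  0. -1.]
turn about tool z deg -0.0 (tooly now at 53.0 )
```

```bash
python3 -m crank '[[[0,0,0],0,255],[[0,0,0],0,255],[[0,0,0],0,255],[[0,0,0],0,255]]'; python3 -c "
from jaw import *
delta([.507,.272,.045],53)"
```

```text
clock: 22.95
position: [0.507, 0.2717, 0.0452]
ee_rot: [-0.998, -2.979, 0.0]
force: [-1.6, -0.4, 0.4]
width: 0.326
tool shift cm [0.01 0.02 0.02] pos [0.507  0.2717 0.0452] toolx [-0.798  0.603  0.   ] tooly [ 0.603  0.798 -0.   ] toolz [-0. -0. -1.]
turn about tool z deg -0.1 (tooly now at 52.9 )
```

```bash
python3 -m crank '[[[0,0,-1],0,255],[[0,0,-3],0,255],[[0,0,-4],0,255],[[0,0,-4],0,255],[[0,0,-4],0,255]]' 50; python3 -m crank '[[[0,0,-1],8.5,255],[[0,0,0],8.5,255],[[0,0,0],8.5,255],[[0,0,0],8.5,255],[[0,0,0],8.5,255]]';python3 -m crank '[[[0,0,0],8.5,255],[[0,0,0],8.5,255],[[0,0,0],8.5,255],[[0,0,0],0,255]]'; python3 -c "
from jaw import *
delta([.5665,.0957,.2],-15); print(monitor.observe()['joints'])"
```

```text
clock: 23.45
position: [0.5066, 0.2714, 0.2071]
ee_rot: [-0.999, -2.978, 0.001]
force: [0.4, 1.3, -3.7]
width: 0.325
clock: 23.95
position: [0.5066, 0.2718, 0.2157]
ee_rot: [-2.017, -2.408, -0.0]
force: [-0.0, -0.6, -3.4]
width: 0.325
clock: 24.35
position: [0.5066, 0.272, 0.2153]
ee_rot: [2.495, 1.909, -0.001]
force: [-0.1, -0.9, -3.3]
width: 0.324
tool shift cm [-15.45  10.39   1.54] pos [0.5066 0.272  0.2153] toolx [ 0.262  0.965 -0.001] tooly [ 0.965 -0.262 -0.   ] toolz [-0.    -0.001 -1.   ]
turn about tool z deg -0.2 (tooly now at -15.2 )
[-1.2906527   0.53053076  1.06656765  1.76770647 -0.50622775  1.15047325
 -0.33102588]
```

```bash
python3 -m crank '[[[-3.9,2.6,0],0,255],[[-3.9,2.6,0],0,255],[[-3.9,2.6,0],0,255],[[-3.7,2.6,0],0,255],[[0,0,0],0,255]]';python3 -m crank '[[[0,0,2],0,255],[[0,0,2],0,255],[[0,0,1],0,255],[[0,0,0],0,255],[[0,0,0],0,255]]'
python3 - <<'E'
from jaw import *
delta([.5665,.0957,.16],-15.1); print(monitor.observe()['joints'])
o=np.array([.5665,.0957]);a=np.radians(-15.1);M=np.array([[np.cos(a),-np.sin(a)],[np.sin(a),np.cos(a)]])
for n in('scene','top'):
    p,d=get_image(n);W=cloud(n,d);p=p.astype(int);L=(W[...,:2]-o)@M
    near=(abs(L)<.08).all(-1)
    br=(p[...,0]-p[...,2]>25)&(p[...,0]>1.5*p[...,2])&(p[...,0]<150)&near&(W[...,2]>.1)
    wh=(p.max(-1)-p.min(-1)<40)&near&(W[...,2]>.098)&(W[...,2]<.116)
    for nm,m in(('plaque',br),('chan',wh)):
        if m.sum()>5: print(n,nm,m.sum(),np.percentile(L[m],[3,50,97],axis=0).round(4).tolist(),np.percentile(W[m][:,2],[2,98]).round(3))
    a_=p[150:290,260:420] if n=='scene' else p[150:290,220:380]
    cv2.imwrite(f'pics/i_{n}.png',cv2.resize(a_[:,:,::-1].astype(np.uint8),None,fx=4,fy=4,interpolation=cv2.INTER_CUBIC))
E
```

```text
clock: 24.85
position: [0.569, 0.0873, 0.2168]
ee_rot: [2.496, 1.901, 0.001]
force: [-0.4, 0.2, -2.4]
width: 0.323
clock: 25.35
position: [0.5678, 0.0961, 0.1659]
ee_rot: [2.492, 1.913, 0.001]
force: [0.2, 0.1, -3.2]
width: 0.322
tool shift cm [-0.08 -0.11  0.59] pos [0.5678 0.0961 0.1659] toolx [0.258 0.966 0.   ] tooly [ 0.966 -0.258  0.   ] toolz [ 0. -0. -1.]
turn about tool z deg 0.1 (tooly now at -15.0 )
[-0.91548466  0.56859529  0.98861703  1.8248872  -0.54553993  1.04859337
  0.02461409]
scene plaque 2000 [[-0.0223, -0.0362], [0.0143, 0.0206], [0.0418, 0.0471]] [0.14  0.604]
scene chan 122 [[-0.0259, -0.0398], [0.0099, 0.0329], [0.0244, 0.039]] [0.099 0.112]
top plaque 1930 [[-0.0754, -0.0425], [-0.0184, 0.0069], [0.0305, 0.0445]] [0.56  0.636]
top chan 52 [[-0.0241, -0.0405], [0.0015, -0.0362], [0.0243, -0.0291]] [0.102 0.114]
```

View pics/i_scene.png

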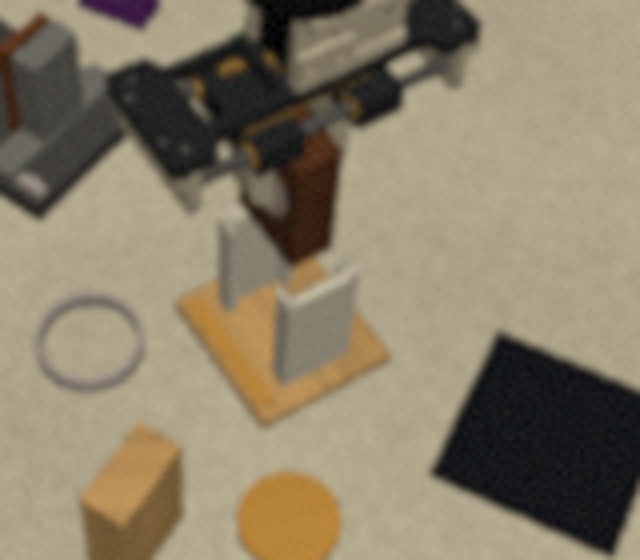

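View pics/i_top.png

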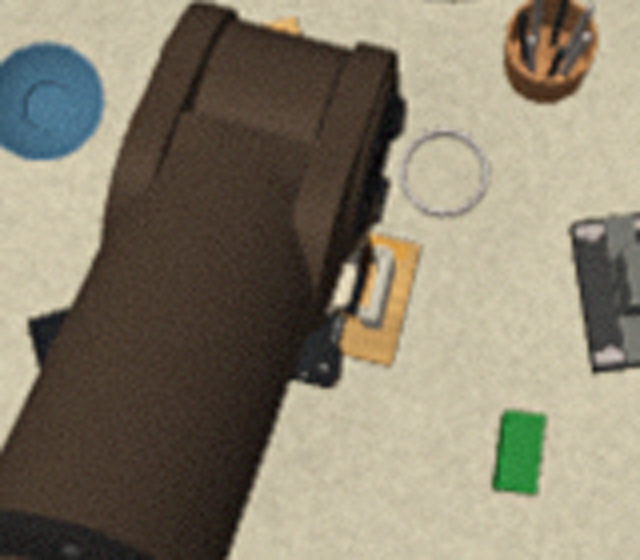

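Run:
```python
from jaw import *
o=np.array([.5665,.0957]);a=np.radians(-15.1);M=np.array([[np.cos(a),-np.sin(a)],[np.sin(a),np.cos(a)]])
s=monitor.observe();print('tcp local',(s['position'][:2]-o)@M)
n='scene'
p,d=get_image(n);W=cloud(n,d);p=p.astype(int);L=(W[...,:2]-o)@M
m=(abs(L)<.05).all(-1)&(p[...,0]-p[...,2]>20)&(p[...,0]>1.4*p[...,2])&(W[...,2]>.13)&(W[...,2]<.17)
q=L[m];print(len(q),np.percentile(q,[1,5,50,95,99],axis=0).round(4))
side=q[(q[:,0]<.008)&(q[:,0]>-.01)];print('side face y',np.percentile(side[:,1],[10,50,90]).round(4))
fr=q[(q[:,1]<.012)];print('front face x',np.percentile(fr[:,0],[10,50,90]).round(4), len(fr))
c=M.T
```

```text
tcp local [0.0014195  0.00085922]
185 [[-0.0109 -0.0203]
 [-0.0085 -0.0117]
 [ 0.0132  0.027 ]
 [ 0.0179  0.0286]
 [ 0.0183  0.029 ]]
side face y [0.0268 0.0275 0.0286]
front face x [0.0167 0.0174 0.018 ] 39
```

```bash
python3 -m crank '[[[0.05,-0.15,1],0,255],[[0,0,1],0,255],[[0,0,1],0,255],[[0,0,0],0,255],[[0,0,0],0,255]]'
python3 - <<'E'
from jaw import *
delta([.5655,.0957,.054],-15.1)
p,d=get_image('scene')
a_=p[170:260,290:380]
cv2.imwrite(f'pics/j.png',cv2.resize(a_[:,:,::-1].astype(np.uint8),None,fx=6,fy=6,interpolation=cv2.INTER_CUBIC))
E
```

```text
clock: 26.0
position: [0.566, 0.0968, 0.1348]
ee_rot: [-2.493, -1.911, 0.001]
force: [-0.2, 0.5, -3.0]
width: 0.325
tool shift cm [-0.11 -0.01  8.08] pos [0.566  0.0968 0.1348] toolx [ 0.26   0.966 -0.001] tooly [ 0.966 -0.26  -0.001] toolz [-0.001 -0.    -1.   ]
turn about tool z deg 0.0 (tooly now at -15.1 )
```

View pics/j.png

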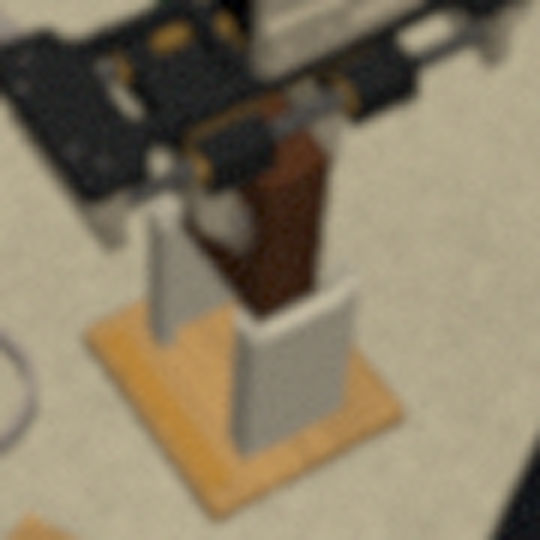

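The foot is inside the mouth (crop px (285,315)) with no contact force, so I'll keep lowering.

```bash
python3 -m crank '[[[0,0,1],0,255],[[0,0,1],0,255],[[0,0,0],0,255],[[0,0,0],0,255]]'; python3 -m crank '[[[0,0,1],0,255],[[0,0,1],0,255],[[0,0,1],0,255],[[0,0,0],0,255],[[0,0,0],0,255]]'; python3 -c "
from jaw import *
delta([.5655,.0962,.054],-15.1)"
```

```text
clock: 26.45
position: [0.566, 0.0968, 0.1148]
ee_rot: [-2.493, -1.911, 0.001]
force: [0.6, -0.4, -3.8]
width: 0.326
clock: 26.95
position: [0.566, 0.0968, 0.0849]
ee_rot: [-2.493, -1.911, 0.001]
force: [1.1, -0.4, -3.5]
width: 0.323
tool shift cm [-0.07 -0.03  3.09] pos [0.566  0.0968 0.0849] toolx [ 0.26   0.966 -0.001] tooly [ 0.966 -0.26  -0.001] toolz [-0.001 -0.    -1.   ]
turn about tool z deg 0.0 (tooly now at -15.1 )
```

```bash
python3 -m crank '[[[0,0,1],0,255],[[0,0,1],0,255],[[0,0,0.7],0,255],[[0,0,0],0,255],[[0,0,0],0,255]]'; python3 -m crank '[[[0,0,0.2],0,255],[[0,0,0],0,255],[[0,0,0.1],0,255],[[0,0,0],0,255]]'; python3 -c "
from jaw import *
delta([.5655,.0962,.054],-15.1)"
```

```text
clock: 27.45
position: [0.5661, 0.0968, 0.058]
ee_rot: [2.493, 1.911, -0.001]
force: [0.2, -0.1, -3.0]
width: 0.324
clock: 27.85
position: [0.5662, 0.097, 0.0553]
ee_rot: [2.493, 1.911, 0.0]
force: [-0.9, -0.4, -3.5]
width: 0.327
tool shift cm [-0.1  -0.05  0.13] pos [0.5662 0.097  0.0553] toolx [0.26  0.966 0.   ] tooly [ 0.966 -0.26   0.   ] toolz [ 0.  0. -1.]
turn about tool z deg 0.1 (tooly now at -15.0 )
```

```bash
python3 -m crank '[[[0,0,0.1],0,255],[[0,0,0],0,255],[[0,0,0.1],0,255],[[0,0,0],0,255]]'; python3 -c "
from jaw import *
delta([.5655,.0962,.054],-15.1)"
```

```text
clock: 28.25
position: [0.5662, 0.097, 0.0541]
ee_rot: [-2.493, -1.911, -0.001]
force: [-4.5, 1.0, 9.9]
width: 0.319
tool shift cm [-0.1  -0.05  0.01] pos [0.5662 0.097  0.0541] toolx [0.26  0.966 0.001] tooly [ 0.966 -0.26  -0.   ] toolz [ 0.     0.001 -1.   ]
turn about tool z deg 0.0 (tooly now at -15.1 )
```

```bash
python3 -m crank '[[[0,0,-0.05],0,255],[[0,0,0],0,100],[[0,0,0],0,100],[[0,0,0],0,100],[[0,0,0],0,100]]'; python3 -m crank '[[[0,0,-0.5],0,100],[[0,0,-2],0,100],[[0,0,-4],0,100],[[0,0,-4],0,100],[[0,0,-4],0,100]]'; python3 -m crank '[[[0,-5,0],0,100],[[0,-5,0],0,100],[[0,-5,0],0,100],[[0,0,0],0,100],[[0,0,0],0,100]]'
python3 - <<'E'
from jaw import *
for n in('scene','top'):
    p,d=get_image(n); cv2.imwrite(f'pics/k_{n}.png',p[:,:,::-1]); np.save(f'{n}_d2.npy',d)
    a_=p[170:270,280:380] if n=='scene' else p[170:270,260:360]
    cv2.imwrite(f'pics/kc_{n}.png',cv2.resize(a_[:,:,::-1],None,fx=5,fy=5,interpolation=cv2.INTER_CUBIC))
    W=cloud(n,d);o=np.array([.5665,.0957]);a=np.radians(-15.1);M=np.array([[np.cos(a),-np.sin(a)],[np.sin(a),np.cos(a)]]);L=(W[...,:2]-o)@M
    pi=p.astype(int);m=(abs(L)<.045).all(-1)&(pi[...,0]-pi[...,2]>20)&(pi[...,0]>1.4*pi[...,2])&(W[...,2]>.09)&(W[...,2]<.13)&(pi[...,0]<150)
    print(n,m.sum(),np.median(W[...,2][m]),np.percentile(L[m],[3,97],axis=0).round(4))
print(monitor.observe()['position'],monitor.observe()['force'])
E
```

```text
clock: 28.75
position: [0.5663, 0.097, 0.0537]
ee_rot: [2.493, 1.911, 0.0]
force: [-1.0, -0.7, -0.8]
width: 0.595
clock: 29.25
position: [0.5659, 0.0966, 0.2005]
ee_rot: [2.494, 1.911, -0.001]
force: [-0.1, 1.0, -1.1]
width: 0.605
clock: 29.75
position: [0.4269, 0.1361, 0.1995]
ee_rot: [-2.489, -1.915, -0.002]
force: [0.2, -0.4, 0.4]
width: 0.606
scene 262 0.10278013272436659 [[-0.0123 -0.0252]
 [ 0.0155  0.028 ]]
top 203 0.10250528371571405 [[-0.0119 -0.0275]
 [ 0.0159  0.0268]]
[0.42884562 0.13426173 0.19976788] [0.13698669 0.0126373  0.17432807]
```

View pics/k_scene.png

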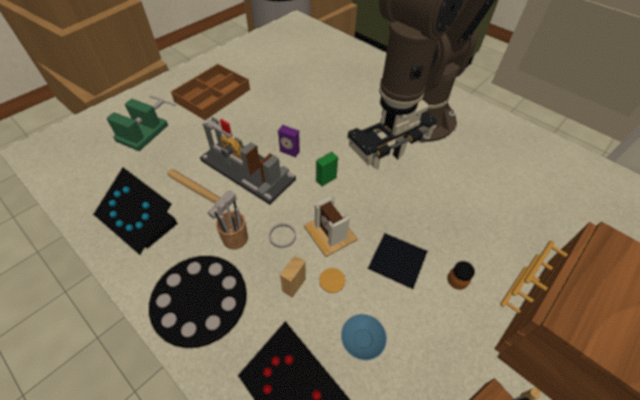

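View pics/kc_scene.png

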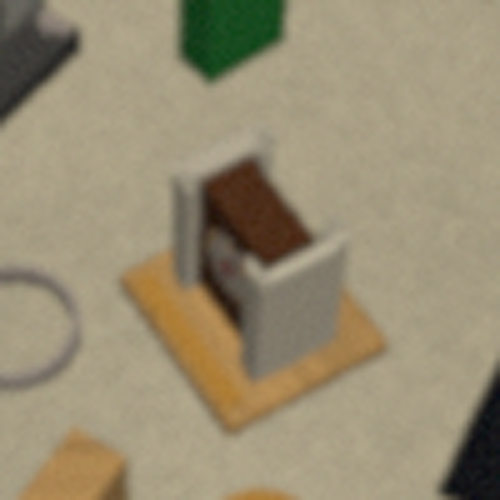

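View pics/k_top.png

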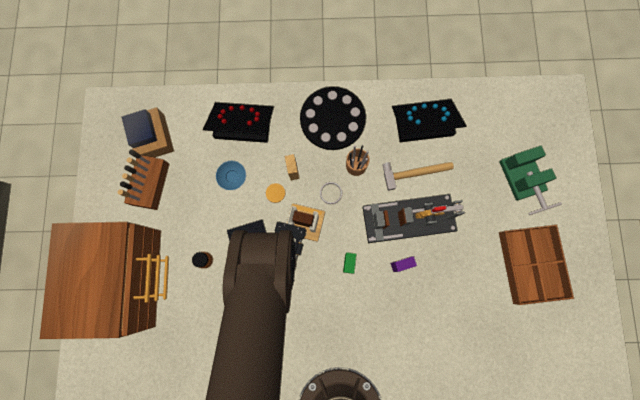

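The plaque's top is at 102.5 mm, against 102 mm expected when fully seated. In crop px (225,260) the disc faces the brass strip. The pawl is down, the jaw is open and the other things are where they were. I'm handing in.

```bash
python3 -c "
from cell import *
print(workorder.sign_off())"
```

```text
the job is handed in; nothing more can be done
None
```

The job is done and handed in, after about 30 s on the robot's clock. The sign-off reports no verdict.

**What I did**
- I pinched the red tab and held the pawl up for about 3.5 s. The jaw backed off about 18 mm and its position stopped changing, with the plaque still standing in the clamp. Then I let the pawl fall back.
- I took the plaque out by its narrow sides, stood it upright on the felt mat and let go.
- I gripped it again across its thickness, turned it and lowered it between the stand's channels until it touched the base at about 10 N. Then I let go and backed away.

**Last checks**
- **Seating:** the plaque's top measures 102.5–102.8 mm from the two cameras, against 102 mm expected when fully seated. It sits about 2 mm forward of the stand's centre, within the 3 mm of play.
- **Orientation:** the silver disc faces the brass strip.
- **Surroundings:** the pawl is down and the jaw open. The other things look unmoved in both final pictures by eye; I did not measure them again.
- **Robot:** the arm is clear and the force reads about 0 N.

No check failed. The two cameras disagreed by up to about 3 mm on the clamp's position, and I used roughly the average.

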